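# Pull the spent cartridge from the roll-top dry store

## Task

Roll the store's slatted door all the way up and over, squeeze the orange snap tab of the blue desiccant cartridge and lift it out of its grey housing, and stand the cartridge upright in the aluminium drying tray. Then roll the door fully shut again. Leave the glass jar in the store and the two bottles near the store standing where they are.

Things in the scene. Friction and masses are not known exactly. Their poses are not given: they have to be found in the camera images.
- store: roll-top dry store, fixed, plywood ends, slatted wooden door; 256 (x) x 270 (y) x 178 high. Origin on the table under its centre, x to its rear, y to its left, z up; front faces -x. Inner floor at z 10, inside width 250. Ends 10 thick, rounded at 128 about the track axis. Front sill 30 high, fixed hood at the rear; with the door open it is open from above for x -108 to about 0
- track_axis (a point): point on the axis (store y) of the door's circular track: 50 above the store's origin. The slats run on this circle, their outer face at radius 118
- tambour (a joint): door travel along its circular track, rad about the store's +y axis: 0 fully shut, 1.71 fully open (the pull goes from the front, up and over the top). Starts anywhere from 0 to 0.35. Stiff enough to stay where it is left, about 3 to 5 N at the pull
- pull (a point): grip point of the door's black pull, a block sticking out radially from the lowest slat at mid width: 40 wide (store y), 12 thick along the travel, from radius 118 to 160 about the track axis; this point lies at radius 147, 13 inside its outer end. Shut, the pull points forward, 1 degree above level; open, straight up, 9 degrees past it to the rear
- housing: grey cartridge housing, fixed to the store's floor at the left or right of the store, 71 (x) x 65 (y) x 35 high, axes parallel to the store's. Origin under its centre; walls rise to z = 35; its floor is 4 thick. A lip at its +y side holds the cartridge's catch down
- cartridge: blue closed box, 60 (x) x 44 (y) x 95 high, 0.13 to 0.27 kg, stands in the housing with 1.5 to 2.5 clearance; origin at the centre of its underside, axes as the housing's. In its +y face, in a groove, is the orange snap tab: finger pad 30 wide, z 58 to 88, out to y 31 (23 when pressed); opposite face plain at y -22. Squeezed across pad and plain face it lifts straight out; else its catch holds it
- snap_tab (a joint): how far the snap tab is pressed inward (to the cartridge's -y), m: 0 free, 0.008 fully pressed; the catch is surely free of the lip when fully pressed; a spring of about 2 N at rest and 8 N fully pressed pushes it out
- tray: shallow aluminium drying tray on the table, fixed, 100 (x) x 80 (y) x 16 high, wall and floor 3 thick; origin at the centre of its underside. The cartridge fits in with its long side along the tray's x
- glass_jar: open glass jar in the store beside the housing, 54 in diameter, 77 high, on the store's inner floor; origin at the centre of its underside; leave it alone
- resin_bottle: large white bottle with blue cap on the table to the right of the store, behind or before the tray (not the like one at the back by the cabinet), 66 in diameter, 170 high; origin at the centre of its underside; leave it alone
- hardener_bottle: white bottle with red cap on the table in front of the store's left end, about 100 from the pull, 48 in diameter, 115 high; origin at the centre of its underside; leave it alone

How it is judged:
On the way, in this order (a step that is already met when the one before it is completed fails the run):
1. the door is rolled up and over, at least 1.55 rad, with the cartridge still in its housing (value of joint tambour above 1.55 rad and z of cartridge in the frame of housing below 0.012 m), for 0.2 s.
2. the cartridge is lifted clear of its housing with the tab pressed (z of cartridge in the frame of housing above 0.045 m and value of joint snap_tab above 0.006 m), for 0.1 s.
3. the cartridge stands upright in the tray (z of cartridge in the frame of tray below 0.006 m and horizontal distance between cartridge and tray below 0.03 m and angle between cartridge's own z axis and vertical below 0.1 rad), for 0.2 s.
At the end, for the whole second after the job is handed in: The door is shut (within 0.05 rad, 6 mm at the slats), the cartridge stands released, upright (within 0.1 rad) and at rest flat on the tray's floor, its centre within 30 mm of the tray's, and jar and bottles stand within 25 mm of where they were (all of step 3 and value of joint tambour below 0.05 rad and linear speed of cartridge below 0.02 m/s and distance of each of glass_jar, resin_bottle, hardener_bottle from where it was at the start of the episode below 0.025 m); the robot touches nothing.
It fails at once if the glass jar is pushed away or tipped (distance of glass_jar from where it was at the start of the episode above 0.03 m or angle between glass_jar's own z axis and vertical above 0.4 rad).
It fails at once if a bottle is pushed away or tipped (distance of any of resin_bottle, hardener_bottle from where it was at the start of the episode above 0.03 m or angle between any of resin_bottle, hardener_bottle's own z axis and vertical above 0.4 rad).
It also fails if it takes over 61 s, if anything falls off the work surface, if the arm or the gripper's body presses on something with over 40 N, if the wrist force passes 120 N, or if a joint passes its speed limit or range.

## Robot

A 6-joint arm with a two-finger parallel gripper is mounted at the origin on a cart in front of the work surface, level with it; the furniture and walls round the work are solid. World frame = base frame: x ahead of the robot, y to its left, z up, the work surface at z = 0. Lengths are in m, angles in rad, forces in N, time in s.
With the tool pointing down it reaches from about 0.275 to 0.75 m from the base axis. Payload 10.2 kg.
Tool frame: the origin (TCP) lies at the very end of the fingers, on their centre line; the grasp point (between the pads) lies 19 mm behind it (arm.pinch_z is the distance from the TCP to the grasp point, in m); z points along the fingers, y is the direction in which the jaws open and shut (so a half turn about z gives the same grasp; the last joint's range is limited). The gripper opens to 88 mm and grips with 3 to 60 N. Pads are 18 mm wide; open, the fingers measure 123 mm over their backs; the gripper's body (75 mm by 187 mm) begins 45 mm behind the grasp point.
Start: joints at [1.109, 0.313, 1.498, -0, 1.331, -0.223], TCP at [0.124, 0.51, 0.209] pointing down, gripper open.
Joint ranges: [-2.94, 2.94], [-0.97, 2.17], [0.19, 2.56], [-1.23, 4.37], [0.02, 3.11], [-2.88, 2.88]. Speed limits (rad/s): [2.39, 2.39, 3.01, 3.14, 3.14, 3.14].

## Interface

Orientations are given as a rotation vector (axis times angle).
In Python, from workcell import arm, hand, solver, imaging, workorder, telemetry gives the robot as it stands. Calls block until the motion is done:
- arm.move_to(position, orientation): joint-space move of the TCP to a pose.
- arm.move_l(position, rate=0.15, frame=None, f_stop=None): straight line of the TCP; frame=None keeps the orientation; rate is the mean speed in m/s. With f_stop (N) it stops when the force on the tool has changed by that much, and returns True; else False.
- arm.move_joints(angles): joint-space move.
- hand.ungrasp() and hand.gripper_close(force=None): open the fingers fully, or close them until they stop; force is the grip in N (None keeps the last).
- arm.wait(seconds).
- solver.solve_ik(position, orientation): joint angles nearest the present ones, or None.
- imaging.get_image(name): name is "side" or "top"; returns a dict with "img" (400x640x3 uint8, red, green, blue), "vertical_fov" (degrees; the focal length in pixels is half the picture's height over the tangent of half this angle, whatever the lens; pixels are square), "cx", "cy" (the principal point, pixels), "R" (3x3) and "t" (3): a world point X has camera coordinates R X + t. Camera axes: x right, y down, z forward; pixel columns grow to the right and rows downward; lengths in m; the calibration is good to about 2 mm. A picture is of the moment at which its call begins. There is no depth.
A pose or a line that the arm cannot do raises arm.PlanningError and nothing moves.
- workorder.finish_job(): hands the job in, once; it reports no verdict.
Readings, each from a call of its own:
- telemetry.read_time_s(): time.
- telemetry.read_joint_positions(): joint angles.
- telemetry.read_qd(): joint speeds.
- telemetry.read_joint_torque(): joint torques, N m.
- telemetry.read_position(): TCP position.
- telemetry.read_ee_rot(): TCP orientation.
- telemetry.read_ft_force(): force on the tool from outside, world axes, zero at the start.
- telemetry.read_moment(): the same for the moment, N m.
- telemetry.read_grip_width(): finger opening in m.
Only numpy, scipy, OpenCV 4.12 (cv2) and the standard library are available. Lean on these libraries where they do the work, as an engineer would, in place of code of your own. Each camera call takes 0.05 s, during which the arm holds its last target. There are 200 camera calls.

## Working session

There is one attempt and no reset: what is moved stays moved. The work goes in short steps, each a Python script; the robot and the scene stay as the last script left them, time stands still between calls to the robot, and variables do not carry over. Pictures are saved under pics/ and viewed, about 8 in all and at most 12, crops included, and the job is handed in when it is done.

```bash
ls; mkdir -p pics
python3 - <<'E'
from workcell import arm, hand, solver, imaging, workorder, telemetry
import cv2, numpy as np
for n in ("top","side"):
    d=imaging.get_image(n); cv2.imwrite(f"pics/{n}0.png",d["img"][:,:,::-1]); 
    print(n,{k:(np.round(v,4).tolist() if k!='img' else 0) for k,v in d.items()}, 'C',-d['R'].T@d['t'])
print(telemetry.read_time_s(), telemetry.read_ee_rot(), arm.pinch_z)
E
```

```text
pics
top {'img': 0, 'vertical_fov': 51.2639, 'cx': 316.1867, 'cy': 198.9522, 'R': [[0.4668, -0.8844, -0.0009], [-0.6897, -0.3634, -0.6263], [0.5535, 0.2929, -0.7796]], 't': [-0.0263, 0.4423, 0.5918]} C [-0.01023286 -0.03586602  0.73830769]
side {'img': 0, 'vertical_fov': 53.122, 'cx': 320.7651, 'cy': 196.7634, 'R': [[-0.8397, 0.543, 0.0042], [0.4255, 0.6628, -0.6162], [-0.3374, -0.5157, -0.7876]], 't': [0.2895, -0.2829, 1.1593]} C [0.75454861 0.62810548 0.73749175]
0.1 [-3.74048799e-01 -3.11884463e+00  1.71871872e-03] 0.0187
```

View pics/top0.png

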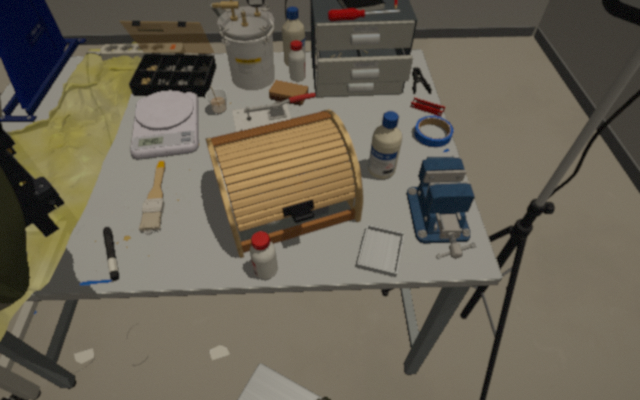

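View pics/side0.png

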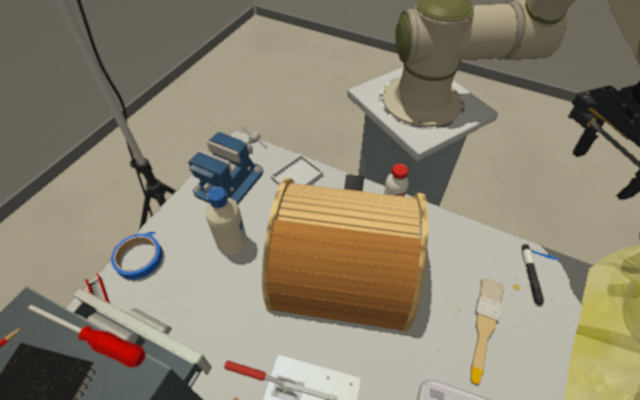

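Top view: store in the middle with the pull near (298,211), red-cap bottle (263,255), resin bottle (385,150), tray (381,250), vise (440,200). I enlarge the store and tray.

Run:
```python
import cv2
a=cv2.imread("pics/top0.png")[105:285,200:420]
cv2.imwrite("pics/c1.png",cv2.resize(a,None,fx=3.6,fy=3.3,interpolation=cv2.INTER_CUBIC))
```

```text
(no output)
```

View pics/c1.png

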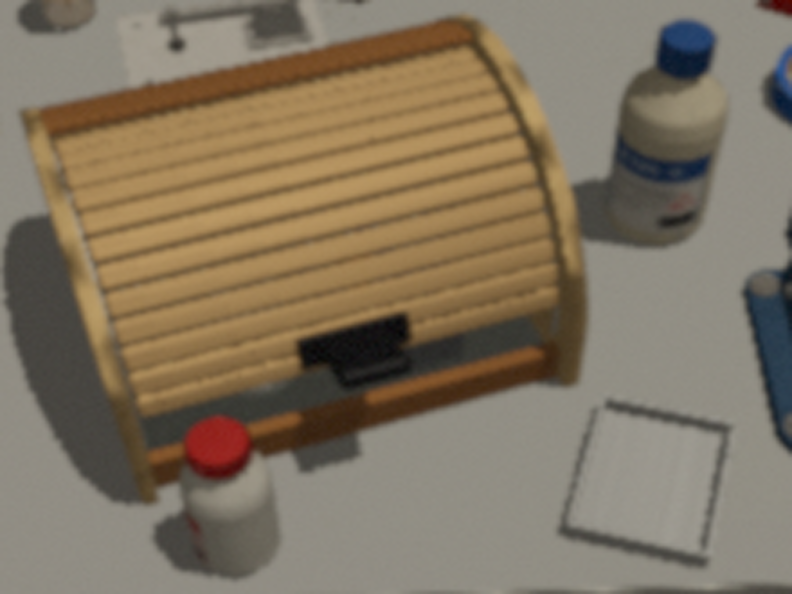

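The crop shows the door slightly open with pull outer face at about crop (375,370), the end planks' bottom front corners at (141,503) and (578,383), and tray rim corners at (607,402), (729,428), (705,562), (562,532). I compute poses from these, plus the side view for cross-checking.

```bash
cat > h.py <<'E'
import numpy as np, cv2
from scipy.optimize import least_squares
from scipy.spatial.transform import Rotation as Ro
def rays(d,uv):
    uv=np.atleast_2d(np.float64(uv)); f=200/np.tan(np.radians(d["vertical_fov"]/2))
    k=np.c_[(uv[:,0]-d["cx"])/f,(uv[:,1]-d["cy"])/f,np.ones(len(uv))]
    return -d["R"].T@d["t"], k@d["R"]
def plane(d,uv,z):
    C,r=rays(d,uv); return C+r*((z-C[2])/r[:,2])[:,None]
def proj(d,X):
    f=200/np.tan(np.radians(d["vertical_fov"]/2)); c=np.atleast_2d(X)@d["R"].T+d["t"]
    return f*c[:,:2]/c[:,2:]+[d["cx"],d["cy"]]
E
python3 - <<'E'
from h import *
from workcell import imaging
np.set_printoptions(precision=4,suppress=True)
T=imaging.get_image("top"); S=imaging.get_image("side")
cr=lambda p: np.array(p)/[3.6,3.3]+[200,105]-0.36
fr=cr([[141,503],[578,384]]); P=plane(T,fr,0); print("front",P, np.linalg.norm(P[0]-P[1]))
bk=[[415,329],[269,310]]; Q=plane(S,bk,0); print("rear",Q,np.linalg.norm(Q[0]-Q[1]), np.linalg.norm(P-Q,axis=1))
m=np.array([[-.128,.135,0],[-.128,-.135,0],[.128,.135,0],[.128,-.135,0]])
def W(p,X): return np.c_[X[:,:2]@Ro.from_euler('z',p[2]).as_matrix()[:2,:2].T+p[:2],X[:,2]]
res=least_squares(lambda p:(np.r_[proj(T,W(p,m[:2]))-fr,proj(S,W(p,m[2:]))-bk]).ravel(),[.5,0,-.4])
print("store",res.x,res.fun)
p=res.x; 
tr=plane(T,cr([[607,402],[729,428],[705,562],[562,532]]),.016); print("tray",tr,tr.mean(0),np.linalg.norm(np.roll(tr,-1,0)-tr,axis=1))
# pull: outer end face crop center
for th in (0,.1,.2,.25,.3,.35):
    a=th+np.radians(1); q=W(p,np.array([[-.160*np.cos(a),y,.05+.160*np.sin(a)] for y in(-.02,.02)]))
    print(th,(proj(T,q)-[200,105])*[3.6,3.3])
# bottles
for n,uv,z in(("resin cap",[[687,42]],.17),("hard cap",[[219,445]],.115)): print(n,plane(T,cr(uv),z))
# reprojection overlay
vis=cv2.resize(T["img"][105:285,200:420,::-1],None,fx=3.6,fy=3.3,interpolation=2).copy()
ang=np.linspace(0,np.pi,40)
for y in(.135,-.135):
    X=np.array([[-.128,y,0]]+[[-.128*np.cos(a),y,.05+.128*np.sin(a)] for a in ang])
    cv2.polylines(vis,[np.int32((proj(T,W(p,X))-[200,105])*[3.6,3.3])],False,(0,0,255),1)
v2=cv2.resize(S["img"][120:360,150:470,::-1],None,fx=2.4,fy=2.4,interpolation=2).copy()
for y in(.135,-.135):
    X=np.array([[-.128*np.cos(a),y,.05+.128*np.sin(a)] for a in ang]+[[.128,y,0]])
    cv2.polylines(v2,[np.int32((proj(S,W(p,X))-[150,120])*2.4)],False,(0,0,255),1)
o=np.hstack([cv2.resize(vis,(400,300)),cv2.resize(v2,(400,300))]); cv2.imwrite("pics/o1.png",o)
E
```

```text
front [[0.3055 0.3104 0.    ]
 [0.5041 0.1279 0.    ]] 0.269662921095587
rear [[0.4607 0.5025 0.    ]
 [0.6716 0.3229 0.    ]] 0.27695297374576017 [0.247 0.257]
store [0.4853 0.3159 0.8635] [-0.0391  3.0924 -1.1129 -0.6913 -2.654   0.7696  0.8696  0.9379]
tray [[0.488  0.1036 0.016 ]
 [0.5024 0.0333 0.016 ]
 [0.4071 0.0114 0.016 ]
 [0.3895 0.0878 0.016 ]] [0.4468 0.059  0.016 ] [0.0718 0.0978 0.0784 0.0997]
0 [[415.4516 426.7514]
 [346.8794 447.5506]]
0.1 [[414.6483 410.1851]
 [345.0571 431.1003]]
0.2 [[412.7298 391.2437]
 [342.1716 412.2222]]
0.25 [[411.346  380.9355]
 [340.3288 401.9249]]
0.3 [[409.6784 370.1045]
 [338.2212 391.0904]]
0.35 [[407.7282 358.7815]
 [335.8518 379.7496]]
resin cap [[0.6571 0.1427 0.17  ]]
hard cap [[0.3043 0.2429 0.115 ]]
```

View pics/o1.png

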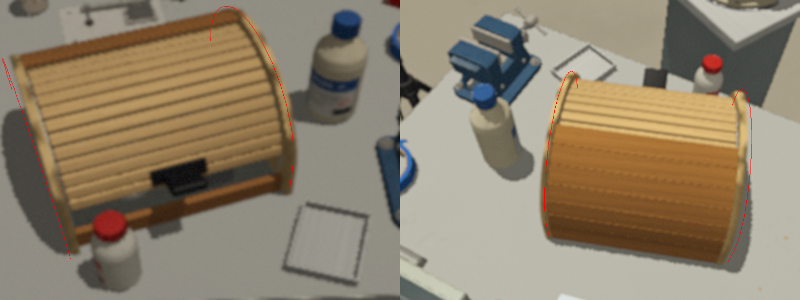

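The overlay's right end fits, but the left end is off by 5–10 mm: the drawn arc lies outside the plank in both views. I need sharper corner picks, so I enlarge those areas.

Run:
```python
import cv2, numpy as np
t=cv2.imread("pics/top0.png"); s=cv2.imread("pics/side0.png")
def c(im,x,y): return cv2.resize(im[y:y+50,x:x+66],(396,300),interpolation=cv2.INTER_CUBIC)
o=np.vstack([np.hstack([c(t,200,215),c(t,310,185)]),np.hstack([c(s,380,285),c(s,245,275)])])
for x in range(0,792,60): pass
cv2.imwrite("pics/c2.png",np.clip(o*1.5,0,255).astype('uint8'))
```

```text
(no output)
```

View pics/c2.png

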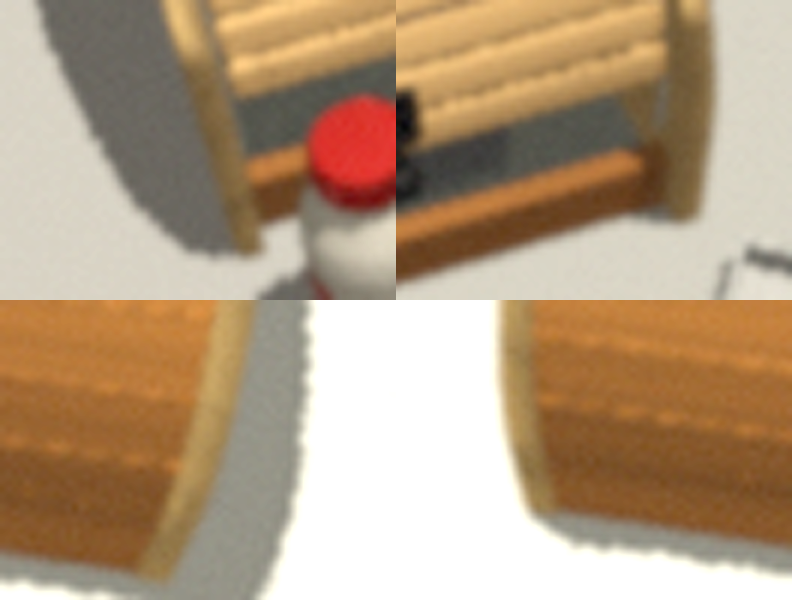

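Corrected picks: the earlier rear-left point was in shadow. The rear-left corner is at side (408,332), rear-right at (267.8,310.3), front-left at top (239.7,257.5), front-right at top (360.2,221.2).

```bash
cat >> h.py <<'E'
def Wp(p,X):
    X=np.atleast_2d(X); return np.c_[X[:,:2]@Ro.from_euler('z',p[2]).as_matrix()[:2,:2].T+p[:2],X[:,2]]
E
python3 - <<'E'
from h import *
from workcell import imaging
np.set_printoptions(precision=4,suppress=True)
T=imaging.get_image("top"); S=imaging.get_image("side")
fr=np.array([[239.7,257.5],[243.5,256.7],[360.2,221.2]])-.4; bk=np.array([[408,332],[403.3,330.5],[267.8,310.3],[271.2,310.5]])-.4
print(plane(T,fr,0),plane(S,bk,0))
m=np.array([[-.128,.135,0],[-.128,.125,0],[-.128,-.135,0]]);n=np.array([[.128,.135,0],[.128,.125,0],[.128,-.135,0],[.128,-.125,0]])
# bottoms may not reach x=+-.128 at z=0 if ends are circular there: report residuals
res=least_squares(lambda p:(np.r_[proj(T,Wp(p,m))-fr,proj(S,Wp(p,n))-bk]).ravel(),[.5,0.3,.86])
p=res.x;print("store",p);print(res.fun.reshape(-1,2))
g=lambda a,y:[-.160*np.cos(a),y,.05+.160*np.sin(a)]
for th in (0,.1,.15,.2,.25,.3,.35):
    q=Wp(p,[g(th+np.radians(1),y) for y in(-.02,.02)]); print(th,proj(T,q).ravel(),"side",proj(S,q).ravel())
# black pull mask
k=T["img"].max(2)<45; mm=np.zeros_like(k);mm[195:225,275:325]=k[195:225,275:325]; 
ys,xs=np.nonzero(mm); print("black",xs.min(),xs.max(),ys.min(),ys.max()); 
for y in range(ys.min(),ys.max()+1): r=xs[ys==y]; print(y,r.min() if len(r) else'',r.max() if len(r) else'',end=' | ')
vis=cv2.resize(T["img"][105:285,200:420,::-1],None,fx=3.6,fy=3.3,interpolation=2).copy()
v2=cv2.resize(S["img"][120:360,150:470,::-1],None,fx=2.4,fy=2.4,interpolation=2).copy()
ang=np.linspace(0,np.pi,40)
for y in(.135,-.135):
    X=Wp(p,[[-.128,y,0]]+[[-.128*np.cos(a),y,.05+.128*np.sin(a)] for a in ang]+[[.128,y,0]])
    cv2.polylines(vis,[np.int32((proj(T,X)-[200,105])*[3.6,3.3])],False,(0,0,255),1)
    cv2.polylines(v2,[np.int32((proj(S,X)-[150,120])*2.4)],False,(0,0,255),1)
cv2.imwrite("pics/o2.png",np.hstack([cv2.resize(vis,(400,300)),cv2.resize(v2,(400,300))]))
E
```

```text
[[0.3059 0.3094 0.    ]
 [0.3111 0.3036 0.    ]
 [0.5042 0.1289 0.    ]] [[0.4755 0.4987 0.    ]
 [0.481  0.4918 0.    ]
 [0.674  0.3211 0.    ]
 [0.6688 0.3249 0.    ]]
store [0.4897 0.3141 0.8395]
[[-0.439   0.926 ]
 [ 0.5437  0.2528]
 [ 0.2006 -0.0887]
 [ 0.6096  0.117 ]
 [-0.1219  0.7687]
 [-1.2007 -0.3617]
 [ 0.4924  0.2337]]
0 [315.5181 233.7989 296.3273 239.7037] side [345.1983 185.168  363.1372 187.3939]
0.1 [315.3092 228.7721 295.8343 234.7095] side [345.5204 180.888  363.7324 183.1294]
0.15 [315.0962 225.9841 295.4846 231.9323] side [345.651  178.9232 364.0093 181.174 ]
0.2 [314.8097 223.021  295.0657 228.9761] side [345.7604 177.0837 364.2713 179.3452]
0.25 [314.4493 219.8901 294.5779 225.848 ] side [345.8478 175.3762 364.5175 177.6496]
0.3 [314.0149 216.5997 294.0216 222.5563] side [345.9125 173.8075 364.7469 176.094 ]
0.35 [313.5069 213.1592 293.3977 219.1104] side [345.9538 172.3844 364.9588 174.6852]
black 283 324 201 222
201 309 311 | 202 306 312 | 203 302 312 | 204 299 312 | 205 295 312 | 206 292 312 | 207 288 312 | 208 285 324 | 209 284 324 | 210 283 324 | 211 283 324 | 212 284 324 | 213 284 324 | 214 284 319 | 215 284 316 | 216 285 314 | 217 292 314 | 218 292 312 | 219 293 309 | 220 293 306 | 221 294 302 | 222 295 299 |
```

View pics/o2.png

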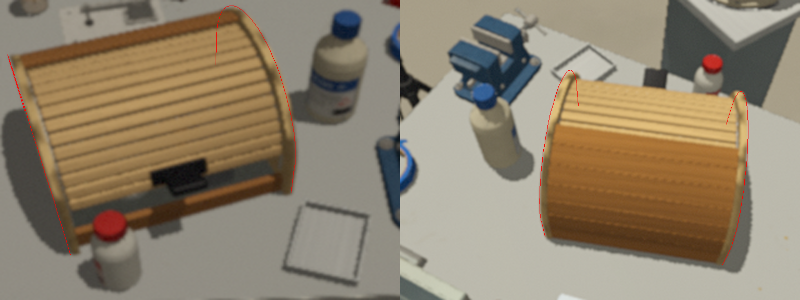

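The store pose now overlays well in both views: (0.490, 0.314), yaw 0.84. Next I estimate the door angle from the pull's masks in both views and check IK along the opening arc, gripping across the pull's 40 mm width with the tool pointing down.

```bash
cat >> h.py <<'E'
P=np.array([.4897,.3141,.8395])
def down(yaw,tilt=0,flip=0):
    """tool z down; tool y along direction yaw+90deg (store y if yaw is the store's); tilt about that y leans body to -x side"""
    R=Ro.from_euler('z',yaw)*Ro.from_euler('y',-tilt)*Ro.from_euler('x',np.pi)
    if flip: R=R*Ro.from_euler('z',np.pi)
    return R
def tcp(grasp,R): return np.asarray(grasp)+.0187*R.apply([0,0,1])
def pull(th,r=.147,y=0.):
    a=th+np.radians(1); return Wp(P,[[-r*np.cos(a),y,.05+r*np.sin(a)]])[0]
E
python3 - <<'E'
from h import *
from workcell import imaging, solver
np.set_printoptions(precision=3,suppress=True)
S=imaging.get_image("side")
k=S["img"].max(2)<50; ys,xs=np.nonzero(k[165:195,335:372]); 
for y in np.unique(ys): print(y+165,xs[ys==y].min()+335,xs[ys==y].max()+335,end=' | ')
print()
for th in(.25,.3,.35):
    for r in (.118,.16):
        print(th,r,proj(S,[pull(th+e,r,y) for e in(.0375,) for y in(-.02,.02)]).ravel())
for flip in(0,1):
    for tilt in(0,.3):
        R=down(P[2],tilt,flip)
        print(flip,tilt); 
        for th in(.05,.33,1,1.7):
            print(th,solver.solve_ik(tcp(pull(th),R),R.as_rotvec()))
E
```

```text
181 361 361 | 186 361 361 | 188 361 361 | 
0.25 0.118 [343.296 192.451 362.404 194.855]
0.25 0.16 [345.892 174.201 364.685 176.484]
0.3 0.118 [343.314 191.48  362.551 193.896]
0.3 0.16 [345.939 172.741 364.901 175.038]
0.35 0.118 [343.313 190.63  362.683 193.059]
0.35 0.16 [345.962 171.432 365.099 173.744]
0 0
0.05 [ 0.216  0.361  1.935 -0.     0.845  0.947]
0.33 [ 0.227  0.306  1.878 -0.     0.957  0.958]
1 [ 0.299  0.323  1.627 -0.     1.191  1.03 ]
1.7 [ 0.386  0.508  1.297 -0.     1.336  1.117]
0 0.3
0.05 [0.091 0.257 2.139 0.39  0.557 0.51 ]
0.33 [0.107 0.186 2.082 0.323 0.673 0.606]
1 [0.206 0.184 1.844 0.229 0.882 0.812]
1.7 [0.321 0.359 1.552 0.178 0.975 0.971]
1 0
0.05 [ 0.216  0.361  1.935 -0.     0.845 -2.195]
0.33 [ 0.227  0.306  1.878 -0.     0.957 -2.183]
1 [ 0.299  0.323  1.627 -0.     1.191 -2.112]
1.7 [ 0.386  0.508  1.297 -0.     1.336 -2.025]
1 0.3
0.05 [ 0.091  0.257  2.139  0.39   0.557 -2.632]
0.33 [ 0.107  0.186  2.082  0.323  0.673 -2.536]
1 [ 0.206  0.184  1.844  0.229  0.882 -2.329]
1.7 [ 0.321  0.359  1.552  0.178  0.975 -2.17 ]
```

Run:
```python
from h import *
np.set_printoptions(precision=1,suppress=True)
from workcell import imaging
S=imaging.get_image("side");T=imaging.get_image("top")
print(cv2.cvtColor(S["img"],7)[166:196,354], cv2.cvtColor(S["img"],7)[182,336:372])
print(cv2.cvtColor(T["img"],7)[196:226,303], cv2.cvtColor(T["img"],7)[196:230,288])
for th in(.15,.2,.25,.3,.35):
    for r in (.118,.16):
        print(th,r,"T lower/upper L,R",proj(T,[pull(th+e,r,y) for e in(-.0375,.0375) for y in(.02,-.02)]).ravel(),"S top",proj(S,[pull(th+.0375,r,0)]))
```

```text
[158 159 158 158 159 159 160 157 141 106  75  61  63  62  60  60  59  58
  58  60  59  56  58  78 123 159 172 176 179 179] [185 185 184 185 186 185 187 180 155 106  70  63  64  65  64  64  62  61
  59  58  58  58  57  55  54  49  56 111 163 184 186 185 185 187 183 178]
[116 113 121 136 131  99  58  32  15  17  20  24  14  17  20  14  18  18
  21  28  40  36  24  16  29  42  61  79  90  94] [135 130 127 125 121 110 104 119 130 111  70  35  23  14  17   9  18  14
  13  32  49  60  58  55  54  55  56  54  53  57  56  53  48  47]
0.15 0.118 T lower/upper L,R [289.2 219.2 308.1 213.7 288.8 216.1 307.8 210.5] S top [[352.6 195.9]]
0.15 0.16 T lower/upper L,R [295.8 234.  315.3 228.1 295.2 229.7 314.9 223.8] S top [[354.9 178.7]]
0.2 0.118 T lower/upper L,R [288.9 217.2 307.9 211.6 288.4 213.8 307.5 208.2] S top [[352.7 194.7]]
0.2 0.16 T lower/upper L,R [295.4 231.2 315.  225.2 294.7 226.6 314.5 220.7] S top [[355.1 176.9]]
0.25 0.118 T lower/upper L,R [288.6 215.  307.7 209.4 288.  211.5 307.2 205.9] S top [[352.8 193.7]]
0.25 0.16 T lower/upper L,R [294.9 228.2 314.7 222.2 294.2 223.4 314.1 217.4] S top [[355.3 175.3]]
0.3 0.118 T lower/upper L,R [288.2 212.7 307.4 207.1 287.5 209.  306.8 203.4] S top [[352.9 192.7]]
0.3 0.16 T lower/upper L,R [294.4 225.  314.3 219.1 293.6 220.  313.6 214. ] S top [[355.4 173.9]]
0.35 0.118 T lower/upper L,R [287.8 210.3 307.  204.7 287.  206.5 306.4 200.9] S top [[353.  191.8]]
0.35 0.16 T lower/upper L,R [293.9 221.7 313.9 215.7 292.9 216.4 313.1 210.5] S top [[355.5 172.6]]
```

Side view gives a door angle of about 0.26 and the top view about 0.31, so I use 0.29; the difference is only about 4 mm at the pull. I grip it now.

Run:
```python
from h import *
from workcell import arm, hand, imaging, telemetry as t
np.set_printoptions(precision=3,suppress=True)
R=down(P[2]); g=tcp(pull(.29,.145,-.004),R); up=g+[0,0,.09]
arm.move_to(up,R.as_rotvec()); print(t.read_time_s())
print(arm.move_l(g,rate=.12,f_stop=8)); print(t.read_position()-g,t.read_ft_force())
d=imaging.get_image("top"); s=imaging.get_image("side")
hand.gripper_close(force=25); print(t.read_grip_width(),t.read_ft_force(),t.read_time_s())
o=np.hstack([cv2.resize(d["img"][100:280,180:420],(400,300),interpolation=2),cv2.resize(s["img"][60:240,260:500],(400,300),interpolation=2)])[:,:,::-1]
cv2.imwrite("pics/g1.png",o)
```

```text
1.975
False
[0.    0.    0.001] [0.182 0.649 0.972]
0.0362341529198792 [-5.912  7.58   1.368] 3.8583
```

View pics/g1.png

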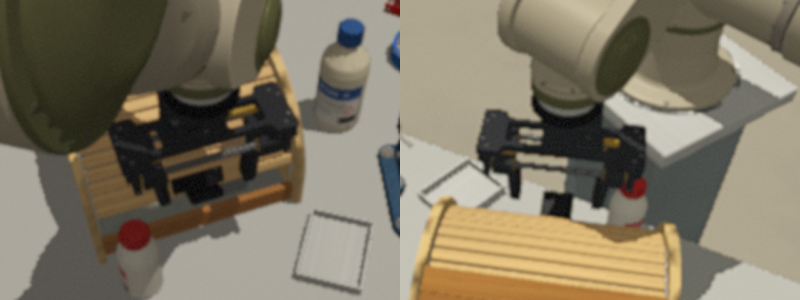

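Gripper straddles the pull correctly; width after closing is 36 mm (40 mm nominal). It also shows that the body's long side lies along the jaws. Rolling the door up now.

Run:
```python
from h import *
from workcell import arm, hand, imaging, telemetry as t
np.set_printoptions(precision=2,suppress=True)
R=down(P[2])
p0=t.read_position()
for th in np.arange(.40,1.71,.13):
    arm.move_l(tcp(pull(th,.145,-.004),R),rate=.15)
    print(round(th,2),t.read_ft_force(),round(t.read_grip_width(),4))
hand.ungrasp(); print(t.read_time_s(),t.read_ft_force())
arm.move_l(t.read_position()+[0,0,.06],rate=.2)
arm.move_to(Wp(P,[[-.05,0,.30]])[0]+[-.25,.1,0.05],R.as_rotvec())
for n in("top","side"): cv2.imwrite(f"pics/{n}2.png",imaging.get_image(n)["img"][:,:,::-1])
print(t.read_time_s())
a=cv2.imread("pics/top2.png")[95:260,200:420];b=cv2.imread("pics/side2.png")[130:340,230:450]
cv2.imwrite("pics/v2.png",np.hstack([cv2.resize(a,(400,300),interpolation=2),cv2.resize(b,(400,382),interpolation=2)[:300]]))
```

```text
0.4 [-0.02  1.01  2.44] 0.018
0.53 [-0.02  0.18 -0.55] 0.0003
0.66 [-0.47 -0.49 -0.1 ] 0.0008
0.79 [-0.17 -0.3   0.35] 0.0006
0.92 [ 0.35  0.35 -0.07] 0.0004
1.05 [-0.58  0.44 -0.02] 0.0008
1.18 [ 0.24 -0.6  -0.79] 0.0003
1.31 [ 0.7  -0.67  0.24] 0.0007
1.44 [-0.95 -0.32  0.41] 0.0002
1.57 [ 0.16 -1.06  0.41] 0.0004
1.7 [-0.81  0.78  0.2 ] 0.0002
8.1917 [ 0.81 -0.26 -0.5 ]
9.975
```

View pics/v2.png

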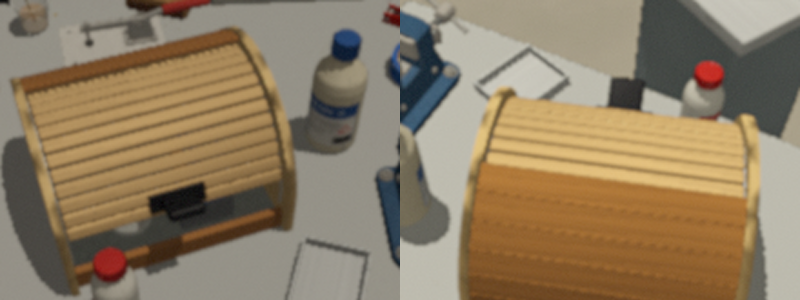

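The grip slipped off: the view shows the door still at its starting angle, pull in the same place, everything else undisturbed. I triangulate the pull's outer upper edge from the two views.

Run:
```python
from h import *
np.set_printoptions(precision=4,suppress=True)
from workcell import imaging
S=imaging.get_image("side");T=imaging.get_image("top")
g=cv2.cvtColor(T["img"],7); gs=cv2.cvtColor(S["img"],7)
for y in range(200,226): print(y,g[y,280:320])
print(gs[166:196,354])
def tri(a,b):
    C1,r1=rays(T,a);C2,r2=rays(S,b);r1=r1[0];r2=r2[0]
    s=np.linalg.lstsq(np.c_[r1,-r2],C2-C1,rcond=None)[0]; X=(C1+s[0]*r1,C2+s[1]*r2); return (X[0]+X[1])/2,np.linalg.norm(X[0]-X[1])
X,e=tri([303.3,216.3],[355,175]); print(X,e)
c,s=np.cos(P[2]),np.sin(P[2]); d=X-[P[0],P[1],.05]; l=np.array([c*d[0]+s*d[1],-s*d[0]+c*d[1],d[2]]); print("store frame",l,"r",np.hypot(l[0],l[2]),"ang",np.arctan2(l[2],-l[0]))
```

```text
200 [123 123 131 136 138 135 133 124 115 106  96  81  67  58  51  42  30  23
  22  21  16  21  17  16  22  19  16  20  18  19  16  23  58  97 125 130
 126 121 119 115]
201 [138 137 134 130 119 110 100  87  73  60  51  42  36  26  20  21  17  18
  16  16  14  18  22  18  19  21  14  18  16  17  13  20  46  84 113 117
 117 113 113 111]
202 [133 120 109  96  79  68  55  47  38  29  19  24  21  20  17  18  18  19
  20  18  15  21  15  19  14  21  13  18  13  16  19  19  37  71 100 110
 111 108 106 103]
203 [117  91  63  51  40  32  26  21  17  19  15  12  16  13  22  15  15  16
  20  21  16  17  16  19  17  17  18  19  20  19  13  23  37  66  94 103
 104 101  96  87]
204 [112  83  41  23  22  18  16  12  16  12  15  18  20  19  16  17  14  15
  18  19  18  17  22  17  20  24  22  18  17  16  20  30  48  71  88  91
  87  80  72  62]
205 [114  89  48  17  15  17  19  14  17  19  14  15  15  16  20  19  21  15
  18  21  22  19  20  19  19  18  19  20  18  21  25  39  50  66  72  69
  60  55  50  46]
206 [106  84  46  15  15  12  16  15  13  10  16  17  18  18  22  15  21  21
  18  22  19  2
[... 2285 characters left out ...]
 59 58 59 60 62 66
 67 73 79 83 88 92 95 97 97 97 95 93 93 87 81 76]
223 [58 58 59 57 59 59 57 57 57 60 60 60 60 60 57 58 57 58 59 60 64 69 78 82
 84 89 94 96 97 96 97 95 94 91 86 81 76 71 64 57]
224 [58 58 60 57 57 61 59 58 59 58 58 58 60 58 60 57 57 56 55 60 73 84 90 95
 94 96 97 99 93 92 89 85 80 75 70 64 57 58 54 52]
225 [58 60 58 59 58 57 58 57 58 58 58 60 59 57 54 53 53 51 51 58 77 91 95 98
 95 94 92 87 83 79 74 66 59 55 54 53 52 51 53 51]
[160 160 160 160 161 152 116  70  54  55  57  53  51  53  53  53  50  51
  48  50  46  49  44  73 123 158 172 178 179 181]
[0.3914 0.204  0.1046] 0.0004148155084585696
store frame [-0.1476 -0.0003  0.0546] r 0.1574032454959139 ang 0.35440560439059254
```

The pull estimate was right (r 0.157, residual 0.4 mm). The door rose about 0.09 rad before the light, off-centre grip slipped. I regrip centred, deeper and harder, and watch the width at each step.

```bash
cat > roll.py <<'E'
from h import *
from workcell import arm, hand, imaging, telemetry as t
np.set_printoptions(precision=2,suppress=True)
def grip(th,r=.143,y=.001,force=55,R=down(P[2]),clear=.07):
    g=tcp(pull(th,r,y),R)
    arm.move_to(g+[0,0,clear],R.as_rotvec()); arm.move_l(g,rate=.15)
    hand.gripper_close(force=force); print("grip",t.read_grip_width(),t.read_ft_force(),t.read_time_s())
def roll(ths,r=.143,y=.001,R=down(P[2]),rate=.12):
    for th in ths:
        arm.move_l(tcp(pull(th,r,y),R),rate=rate); w=t.read_grip_width()
        print(round(th,2),t.read_ft_force(),round(w,4))
        if w<.03: return False
    return True
def look(name,box=(95,260,200,420),cam="top"):
    im=imaging.get_image(cam)["img"][:,:,::-1]; cv2.imwrite(f"pics/{name}_full.png",im)
    a=im[box[0]:box[1],box[2]:box[3]]; f=min(800/a.shape[1],600/a.shape[0]); cv2.imwrite(f"pics/{name}.png",cv2.resize(a,None,fx=f,fy=f,interpolation=2))
E
python3 - <<'E'
from roll import *
grip(.38)
ok=roll(np.arange(.43,.75,.06)); print(ok,t.read_time_s())
E
```

```text
grip 0.00016260597371333004 [-0.15  0.12  1.99] 13.2
0.43 [-0.31  0.15 -0.22] 0.0006
False 13.45
```

Run:
```python
from roll import *
arm.move_l(t.read_position()+[0,0,.09],rate=.25); hand.ungrasp()
arm.move_to(Wp(P,[[-.05,0,.30]])[0]+[-.25,.1,0.05],down(P[2]).as_rotvec())
T=imaging.get_image("top");S=imaging.get_image("side")
for n,d in(("top3",T),("side3",S)): cv2.imwrite(f"pics/{n}.png",d["img"][:,:,::-1])
g=cv2.cvtColor(T["img"],7); gs=cv2.cvtColor(S["img"],7)
for y in range(194,230): print(y,g[y,280:320:2])
print(); 
for y in range(166,194): print(y,gs[y,338:370:2])
print(t.read_time_s())
```

```text
194 [138 139 137 135 133 132 130 128 125 122 115 107 110 120 131 131 131 131
 124 122]
195 [138 135 134 133 132 129 126 124 116 111 114 116 129 133 128 113 113 123
 120 118]
196 [134 134 132 130 127 124 118 113 113 122 131 132 132 118  98  73  85 117
 117 111]
197 [134 132 128 125 119 113 109 118 129 137 134 120 105  77  53  39  65 110
 111 104]
198 [131 126 121 113 108 113 123 135 135 127 107  85  59  40  21  22  51  97
 104 108]
199 [123 114 108 110 123 134 134 127 111  94  64  48  28  21  14  19  46  95
 117 126]
200 [110 104 120 131 137 133 117  95  70  52  30  21  22  19  18  11  47 115
 131 129]
201 [116 123 137 135 119 104  77  51  36  22  18  22  19  20  16  17  44 115
 124 118]
202 [137 134 129 107  79  61  39  22  22  17  16  20  15  19  19  20  33 101
 114 111]
203 [137 115  96  63  41  24  23  19  19  20  20  21  20  14  15  14  25  90
 109 104]
204 [127  78  51  31  17  21  21  19  17  17  19  20  20  18  20  16  34  87
 103  93]
205 [117  56  23  15  16  20  17  17  18  23  17  20  14  21  16  21  57  88
  85  72]
206 [112  50  18  17  17  17  20  19  22  14  24  19  22
[... 2964 characters left out ...]
6 187 188 138  54  56  56  54  56  51  47  49  59 166 187 188]
185 [187 187 186 128  53  56  55  52  52  50  47  47  70 170 187 186]
186 [185 187 184 116  53  53  51  51  51  49  46  46  79 174 187 186]
187 [180 178 173 102  52  50  49  50  51  48  50  42  91 177 187 187]
188 [161 158 151 102  76  64  55  50  50  43  45  42 100 181 186 186]
189 [161 157 153 135 125 110  99  87  75  60  54  42 107 184 188 187]
190 [172 172 169 164 161 154 147 135 124 112 101  83 112 175 177 182]
191 [174 177 178 177 175 173 171 167 162 156 149 137 131 158 156 169]
192 [176 176 178 178 175 177 180 178 177 172 173 167 161 161 156 163]
193 [178 178 179 178 178 178 182 179 176 178 180 179 175 171 171 171]
16.5417
```

Run:
```python
from roll import *
T=imaging.get_image("top");S=imaging.get_image("side")
R=down(P[2]); g=tcp(pull(.29,.145,-.004),R); y=R.apply([0,1,0])
X=[g+k*y for k in(-.061,-.044,0,.044,.061)]
print(g,"top",proj(T,X),"side",proj(S,X))
a=cv2.imread("pics/g1.png"); cv2.imwrite("pics/g1z.png",np.hstack([cv2.resize(a[110:230,110:310],(396,238),interpolation=2),cv2.resize(a[120:240,470:670],(396,238),interpolation=2)]))
print(t.read_ee_rot())
```

```text
[0.4  0.21 0.08] top [[274.06 229.98]
 [282.49 227.46]
 [303.97 221.04]
 [324.96 214.77]
 [332.94 212.39]] side [[380.45 190.69]
 [372.46 189.7 ]
 [351.94 187.15]
 [331.61 184.62]
 [323.81 183.65]]
[ 2.87  1.28 -0.  ]
```

View pics/g1z.png

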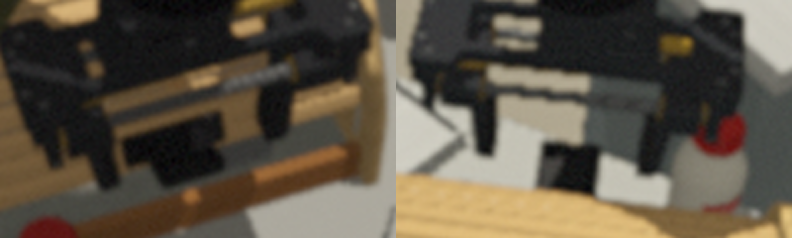

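Comparing predicted and seen fingertips: in both views the open tips appear about 5 px (roughly 10 mm) higher than the TCP projection, so the pads barely caught the pull. The door is now near 0.37. I regrip 12 mm lower.

```bash
cat >> roll.py <<'E'
DZ=np.array([0,0,-.012])
def grip2(th,r=.145,y=.001,force=50,R=down(P[2]),clear=.08,dz=DZ):
    g=tcp(pull(th,r,y),R)+dz
    arm.move_to(g+[0,0,clear],R.as_rotvec()); b=arm.move_l(g,rate=.15,f_stop=10); print("stop",b,t.read_position()-g)
    if b: return
    T=imaging.get_image("top"); S=imaging.get_image("side")
    cv2.imwrite("pics/gt.png",T["img"][:,:,::-1]); cv2.imwrite("pics/gs.png",S["img"][:,:,::-1])
    hand.gripper_close(force=force); print("grip",t.read_grip_width(),t.read_ft_force(),t.read_time_s())
def roll2(ths,r=.145,y=.001,R=down(P[2]),rate=.12,dz=DZ):
    for th in ths:
        arm.move_l(tcp(pull(th,r,y),R)+dz,rate=rate); w=t.read_grip_width()
        print(round(th,2),t.read_ft_force(),round(w,4))
        if w<.03: return False
    return True
E
python3 - <<'E'
from roll import *
grip2(.37)
if t.read_grip_width()>.03 and t.read_grip_width()<.05: print(roll2([.40,.44,.48]))
print(t.read_time_s())
E
```

```text
stop False [0. 0. 0.]
grip 0.0393812685163719 [  9.79 -12.46  -1.86] 19.4417
0.4 [ 10.85 -11.19   1.8 ] 0.0393
0.44 [ 11.61 -10.33   0.33] 0.0395
0.48 [11.47 -8.73 -0.62] 0.0391
True
20.1917
```

Firm grip now (39.4 mm) and the door follows. I recentre slightly in y, roll on, and regrip higher partway so the tips stay clear of the slats at the top.

Run:
```python
from roll import *
R=down(P[2])
ok=roll2(np.arange(.58,1.06,.11),y=-.002,rate=.15)
if ok:
    hand.ungrasp(); d2=np.array([0,0,-.003]); th=1.02
    arm.move_l(tcp(pull(th,.145,-.002),R)+d2,rate=.15); hand.gripper_close(force=50); print(t.read_grip_width(),t.read_ft_force())
    if t.read_grip_width()>.03: ok=roll2([1.14,1.26,1.38,1.5,1.62,1.69],y=-.002,rate=.15,dz=d2)
    if ok:
        hand.ungrasp(); print(t.read_ft_force())
        arm.move_l(t.read_position()+[0,0,.05],rate=.2)
        arm.move_to(Wp(P,[[-.05,0,.30]])[0]+[-.25,.1,0.05],R.as_rotvec())
        look("open")
        im=imaging.get_image("side")["img"]; cv2.imwrite("pics/open_side.png",im[:,:,::-1])
print(t.read_time_s())
```

```text
0.58 [ 1.93  2.47 -1.59] 0.0397
0.69 [ 2.12  2.56 -1.05] 0.0395
0.8 [ 0.59  3.4  -2.93] 0.0395
0.91 [ 2.27  4.37 -4.76] 0.0395
1.02 [ 2.69  3.94 -6.41] 0.0393
0.037319685228056086 [-0.41  1.27  0.02]
1.14 [0.36 3.95 0.81] 0.0372
1.26 [0.4  4.94 0.81] 0.0371
1.38 [-0.98  4.43  3.13] 0.0371
1.5 [-1.31  4.75  6.64] 0.0371
1.62 [-0.19  5.25  7.19] 0.0375
1.69 [-1.11  6.1   8.28] 0.037
[-0.18 -0.64 -0.25]
27.6083
```

View pics/open.png

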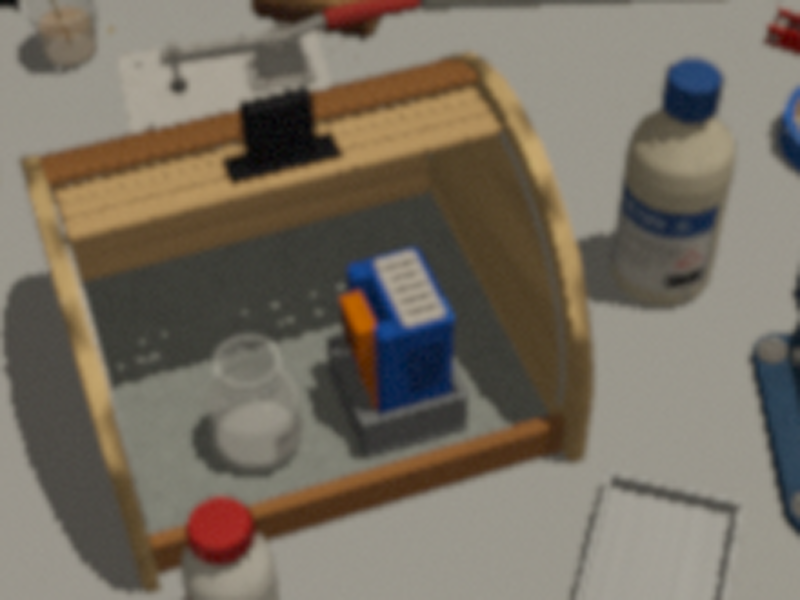

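The door is open; jar stands at left (crop rim (250,362)), cartridge at right with the orange tab facing +y (left). Its top corners are about (348,265), (415,250), (453,320), (378,333). Now positions in the store frame.

```bash
cat >> h.py <<'E'
def loc(X):
    X=np.atleast_2d(X); return np.c_[(X[:,:2]-P[:2])@Ro.from_euler('z',P[2]).as_matrix()[:2,:2],X[:,2]]
E
python3 - <<'E'
from roll import *
np.set_printoptions(precision=4,suppress=True)
T=imaging.get_image("top");S=imaging.get_image("side")
cr=lambda p: np.array(p)/3.636+[200,95]-.4
print("top corners BL BR FR FL",loc(plane(T,cr([[348,265],[415,250],[453,320],[378,333]]),.109)))
print("FR bottom on housing z.045",loc(plane(T,cr([[450,392]]),.045)),"housing corners",loc(plane(T,cr([[465,400],[357,427],[330,345]]),.045)))
print("jar rim c",loc(plane(T,cr([[248,362],[214,362],[284,362]]),.087)),"jar base",loc(plane(T,cr([[255,440]]),.012)))
def tri(a,b):
    C1,r1=rays(T,a);C2,r2=rays(S,b);r1=r1[0];r2=r2[0]
    s=np.linalg.lstsq(np.c_[r1,-r2],C2-C1,rcond=None)[0]; X=(C1+s[0]*r1,C2+s[1]*r2); return loc((X[0]+X[1])/2),np.linalg.norm(X[0]-X[1])
for n,d in(("T",T),("S",S)):
    h=cv2.cvtColor(d["img"],cv2.COLOR_RGB2HSV)
    for c,lo,hi in(("blue",(105,150,40),(125,255,255)),("orange",(3,200,120),(17,255,255))):
        m=cv2.inRange(h,lo,hi); 
        k,l,st,ce=cv2.connectedComponentsWithStats(m)
        for i in range(1,k):
            if st[i,4]>15 and 200<ce[i,0]<420 and 120<ce[i,1]<300: print(n,c,st[i],ce[i])
# tray, cleaner
cp=plane(T,cr([[610,480],[737,507]]),.016); print(cp)
pp=np.array([[-.045,-.03,.109]])
# tip check from gt (open, th .37)
E
```

```text
top corners BL BR FR FL [[-0.027  -0.0247  0.109 ]
 [-0.0292 -0.0644  0.109 ]
 [-0.0862 -0.0658  0.109 ]
 [-0.0808 -0.024   0.109 ]]
FR bottom on housing z.045 [[-0.0858 -0.065   0.045 ]] housing corners [[-0.0944 -0.0711  0.045 ]
 [-0.0912 -0.006   0.045 ]
 [-0.0275 -0.0105  0.045 ]]
jar rim c [[-0.0577  0.0451  0.087 ]
 [-0.0512  0.0629  0.087 ]
 [-0.0647  0.0263  0.087 ]] jar base [[-0.0553  0.0472  0.012 ]]
T blue [296 167  29  41 498] [311.1386 190.3735]
T orange [294 176   8  12  63] [297.8254 180.9524]
S blue [209 186  18  21 253] [217.3992 196.4783]
S blue [333 198   6  10  52] [335.5 202.5]
[[0.4867 0.1051 0.016 ]
 [0.5033 0.0333 0.016 ]]
```

Cartridge centre is about (-0.057, -0.042) in the store frame, and the jar edge about 30 mm from the tab. The 187 mm gripper body would hit the store's right end with a vertical tool. Tilting about 54° about the jaw axis, and gripping the upper front part of the tab, keeps the body outside the end's 128 mm radius. I check IK for that, for the lift and for the tray.

```bash
cat > cart.py <<'E'
from roll import *
from workcell import solver
E_=.004; A=np.radians(54)
GL=np.array([-.068,-.0445,.050+.049])            # grasp in store frame
CART=np.array([-.057,-.042,.014])                # cartridge origin, store frame
def spose(g,tilt=A,flip=0,e=E_,yaw=None,frame=None):
    frame=P if frame is None else frame
    R=down(frame[2],tilt,flip); return Wp(frame,[g])[0]+(.0187-e)*R.apply([0,0,1]),R
TR=np.array([.4468,.0585,.19])
E
python3 - <<'E'
from cart import *
np.set_printoptions(precision=3,suppress=True)
T=imaging.get_image("top")
print("vise pts z0",plane(T,[[408,238],[412,195],[440,243],[455,250]],0)[:,:2].round(3).tolist(),"z.08",plane(T,[[420,185],[440,212],[470,212]],.1)[:,:2].round(3).tolist())
off=GL-CART
for flip in(0,1):
  for tl in(.6,.8,A):
    for n,g,f in(("pre",GL+[-.06*np.sin(tl),-.005,.06*np.cos(tl)],P),("grasp",GL,P),("lift",GL+[0,0,.19],P),("trayup",off+[0,0,.08],TR),("tray",off+[0,0,.003],TR)):
        p,R=spose(g,tl,flip,frame=f); q=solver.solve_ik(p,R.as_rotvec()); print(flip,round(tl,2),n,p,q if q is None else np.array(q))
E
```

```text
vise pts z0 [[0.511, 0.021], [0.626, 0.053], [0.53, -0.043], [0.528, -0.076]] z.08 [[0.573, 0.036], [0.525, -0.021], [0.552, -0.072]]
0 0.6 pre [0.464 0.211 0.136] [-0.061  0.136  2.082  0.78   0.68   0.11 ]
0 0.6 grasp [0.483 0.24  0.087] [0.018 0.287 2.06  0.913 0.55  0.011]
0 0.6 lift [0.483 0.24  0.277] [0.018 0.01  1.806 0.529 0.96  0.522]
0 0.6 trayup [0.445 0.056 0.153] [-0.321 -0.088  2.258  0.6    0.511  0.599]
0 0.6 tray [0.445 0.056 0.076] [-0.321  0.107  2.351  1.102  0.315  0.056]
0 0.8 pre [0.459 0.206 0.131] [-0.182  0.14   2.23   1.229  0.707 -0.412]
0 0.8 grasp [0.484 0.242 0.089] [-0.066  0.304  2.177  1.434  0.606 -0.56 ]
0 0.8 lift [0.484 0.242 0.279] [-0.066 -0.041  1.947  0.834  0.866  0.225]
0 0.8 trayup [0.447 0.056 0.155] [-0.407 -0.119  2.401  1.235  0.441 -0.074]
0 0.8 tray [0.447 0.056 0.078] [-0.407  0.139  2.485  1.973  0.453 -0.884]
0 0.94 pre [0.457 0.203 0.126] [-0.269  0.189  2.32   1.493  0.813 -0.754]
0 0.94 grasp [0.485 0.243 0.09 ] [-0.124  0.35   2.246  1.705  0.735 -0.882]
0 0.94 lift [0.485 0.243 0.28 ] [-0.124 -0.056  2.042  1.084  0.85  -0.0
[... 281 characters left out ...]
.445 0.056 0.153] [-0.321 -0.088  2.258  0.6    0.511 -2.542]
1 0.6 tray [0.445 0.056 0.076] None
1 0.8 pre [0.459 0.206 0.131] [-0.182  0.14   2.23   1.229  0.707  2.729]
1 0.8 grasp [0.484 0.242 0.089] [-0.066  0.304  2.177  1.434  0.606  2.581]
1 0.8 lift [0.484 0.242 0.279] None
1 0.8 trayup [0.447 0.056 0.155] None
1 0.8 tray [0.447 0.056 0.078] [-0.407  0.139  2.485  1.973  0.453  2.258]
1 0.94 pre [0.457 0.203 0.126] [-0.269  0.189  2.32   1.493  0.813  2.387]
1 0.94 grasp [0.485 0.243 0.09 ] [-0.124  0.35   2.246  1.705  0.735  2.26 ]
1 0.94 lift [0.485 0.243 0.28 ] None
1 0.94 trayup [0.448 0.056 0.156] [-0.475 -0.103  2.498  1.708  0.528  2.552]
1 0.94 tray [0.448 0.056 0.079] None
```

Tilt 0.8 rad works for all poses and still clears the end by about 4 mm. I approach via a high waypoint, then squeeze.

```bash
sed -i 's/A=np.radians(54)/A=.8/' cart.py
python3 - <<'E'
from cart import *
def go(g,**k): p,R=spose(np.array(g)); arm.move_to(p,R.as_rotvec())
go(GL+[-.08,-.005,.13]); go(GL+[-.06*np.sin(A),-.005,.06*np.cos(A)])
p,R=spose(GL+[0,-.005,0]); b=arm.move_l(p,rate=.12,f_stop=8); print("in",b,t.read_position()-p,t.read_ft_force())
if not b:
    p,R=spose(GL); b=arm.move_l(p,rate=.05,f_stop=8); print("shift",b,t.read_ft_force())
for n in("top","side"): cv2.imwrite(f"pics/{n}_pre.png",imaging.get_image(n)["img"][:,:,::-1])
print(t.read_time_s())
a=cv2.imread("pics/top_pre.png")[130:260,230:400];b=cv2.imread("pics/side_pre.png")[130:260,260:430]
cv2.imwrite("pics/pre.png",np.hstack([cv2.resize(a,(400,306),interpolation=2),cv2.resize(b,(400,306),interpolation=2)]))
E
```

```text
in False [ 0. -0.  0.] [ 0.11  0.14 -0.25]
shift False [ 0.43 -0.24  0.41]
30.675
```

View pics/pre.png

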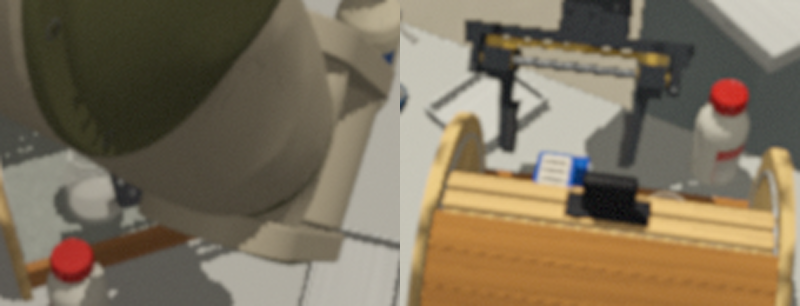

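Run:
```python
from cart import *
np.set_printoptions(precision=2,suppress=True)
S=imaging.get_image("side")
R=Ro.from_rotvec(t.read_ee_rot()); p=t.read_position(); z=R.apply([0,0,1]); y=R.apply([0,1,0])
for b in(0,.005,.01,.015): print(b,proj(S,[p-b*z+k*y for k in(-.052,.052)]).ravel())
print("cart top corners",proj(S,Wp(P,CART+np.array([[a,c,.095] for a in(-.03,.03) for c in(-.022,.022)]))))
im=cv2.imread("pics/side_pre.png"); m=cv2.inRange(cv2.cvtColor(im,40),(105,150,60),(125,255,255)); ys,xs=np.nonzero(m[185:215,310:350]); print("blue",xs.min()+310,xs.max()+310,ys.min()+185,ys.max()+185)
g=cv2.cvtColor(im,6); print(g[185:206,303:312]);
```

```text
0 [353.66 214.38 302.28 207.65]
0.005 [353.97 211.91 302.55 205.21]
0.01 [354.28 209.44 302.83 202.76]
0.015 [354.6  206.97 303.1  200.31]
cart top corners [[320.6  192.19]
 [342.31 194.94]
 [315.71 216.25]
 [338.42 219.26]]
blue 333 339 198 207
[[ 60  51  54  58  56  50  75 117 145]
 [ 58  50  56  58  53  54 101 153 179]
 [ 55  50  52  56  54  63 117 173 192]
 [ 49  50  57  57  51  64 125 176 193]
 [ 50  49  55  54  52  73 130 178 194]
 [ 51  51  57  57  51  79 140 180 195]
 [ 53  52  56  54  54  88 148 182 195]
 [ 70  50  51  52  56  96 156 187 196]
 [113  74  62  59  64 113 166 190 196]
 [155 129 117 108 111 143 178 195 196]
 [184 176 171 165 162 175 188 195 195]
 [194 192 193 189 188 191 194 196 195]
 [196 196 196 194 195 194 196 196 196]
 [196 197 195 196 196 195 195 195 190]
 [195 195 195 196 195 196 196 190 175]
 [194 194 196 196 195 197 195 184 156]
 [182 186 189 190 190 191 187 169 137]
 [160 166 169 169 164 164 163 143 113]
 [140 142 144 142 128 120 121 104  87]
 [134 135 134 127 106  86  81  74  70]
 [152 148 146 139 126 112  99  91  85]]
```

Run:
```python
from cart import *
np.set_printoptions(linewidth=200)
g=cv2.cvtColor(cv2.imread("pics/side_pre.png"),6)
print(g[182:198:2,294:312]);print(g[182:206:2,346:370])
b=cv2.imread("pics/side_pre.png")[150:222,285:375]; cv2.imwrite("pics/zz.png",cv2.resize(b,None,fx=8,fy=8,interpolation=2))
```

```text
[[165 196 205 207 206 206 201 169 113  63  49  53  56  55  48  63  89 106]
 [141 185 203 207 207 209 201 165 106  60  50  55  57  59  51  59  90 113]
 [120 167 196 207 208 205 194 157 100  58  50  56  58  53  54 101 153 179]
 [111 159 193 202 195 179 149 105  65  49  50  57  57  51  64 125 176 193]
 [105 132 155 151 129 115 107  89  63  51  51  57  57  51  79 140 180 195]
 [ 97 101 105 105 103 104 108 111  97  70  50  51  52  56  96 156 187 196]
 [ 98  97 106 118 129 146 169 184 180 155 129 117 108 111 143 178 195 196]
 [ 99 112 145 173 187 193 195 196 197 194 192 193 189 188 191 194 196 195]]
[[188 168 140 116 105 105 106 105  97  78  61  58  55  57  54  56  67  90 105 107 107 108 110 107]
 [132 116 106 107 107 107 107 105  95  78  62  56  57  53  53  58  71  95 105 109 106 107 106 108]
 [106 105 106 107 108 108 108 104  93  75  62  58  57  56  52  61  85 100 108 106 108 108 107 108]
 [108 109 105 105 109 108 108 101  84  68  58  58  53  55  57  69  94 104 107 108 107 106 107 107]
 [106 107 106 109 107 108 104  89  71  59  59  55  53  52  61  82 100 106 108 107 108 106 107 108]
 [106 106 107 107 106 107 103  83  65  58  57  56  54  53  69  93 105 108 109 107 106 105 108 108]
 [106 106 107 108 106 107  99  79  65  59  55  52  52  62  78  97 105 108 107 107 109 108 108 107]
 [110 106 106 109 108 105  96  78  62  56  52  52  54  66  91 104 106 108 107 108 107 107 107 108]
 [107 106 107 107 108 104  90  70  57  55  55  54  57  76  96 106 109 106 107 107 108 106 106 105]
 [106 107 108 108 108 103  88  73  67  65  66  74  86  97 106 106 108 107 106 106 107 107 107 107]
 [101 104 103 107 106 107 106 104 102 101 101 103 107 106 107 107 107 108 106 106 109 107 107 107]
 [ 57  59  60  65  66  71  77  81  82  85  89  91  92  96 103 106 106 108 106 108 107 105 108 105]]
```

View pics/zz.png

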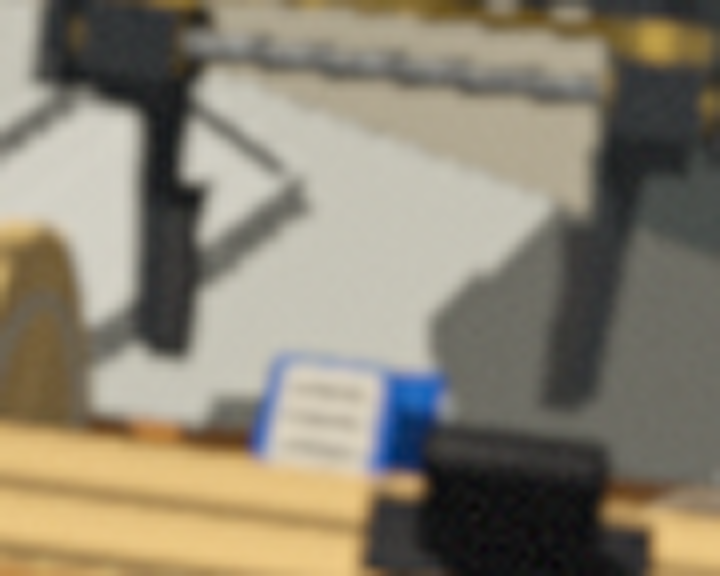

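The fingers straddle the cartridge with nearly equal side gaps, but tips and body both appear about 14 px (some 25 mm) short of the reported TCP along the tool. I check this offset numerically using the stored vertical-tool images (no more views used).

Run:
```python
from cart import *
np.set_printoptions(precision=1,suppress=True,linewidth=200)
T=imaging.get_image("top");S=imaging.get_image("side")
R=down(P[2]); g=tcp(pull(.37,.145,.001),R)+DZ; y=R.apply([0,1,0])
for n,d in(("gt",T),("gs",S)):
    im=cv2.cvtColor(cv2.imread(f"pics/{n}.png"),6)
    for b in(0,.01,.02): print(n,b,proj(d,[g+[0,0,b]+k*y for k in(-.052,.052)]).ravel())
    for k in(-.052,.052):
        c=np.int32(np.round(proj(d,[g+k*y])[0])); print(k,c); 
        for r in range(c[1]-22,c[1]+5,2): print(r,im[r,c[0]-9:c[0]+10])
# current live view, tool tilted
print(t.read_position(), t.read_ee_rot(), down(P[2],A).as_rotvec(), t.read_joint_positions())
```

```text
gt 0 [275.5 228.1 325.6 213.2]
gt 0.01 [275.1 225.1 325.7 210.1]
gt 0.02 [274.7 222.1 325.8 207. ]
-0.052 [276 228]
206 [23 26 20 20 19 17 24 20 24 41 65 86 91 88 74 39 17 18 11]
208 [23 19 19 21 17 22 14 23 20 29 51 75 84 82 72 49 26 19 14]
210 [22 20 20 22 19 22 18 17 22 29 58 83 89 88 85 68 36 18 17]
212 [49 50 36 27 22 25 20 22 23 28 61 84 91 90 87 76 53 29 29]
214 [88 84 68 38 25 19 23 19 19 22 37 66 84 85 85 84 77 69 69]
216 [91 89 78 55 29 20 21 19 13 19 25 49 75 87 90 86 77 73 70]
218 [88 91 91 85 59 34 24 19 19 20 23 45 72 92 93 81 76 73 72]
220 [125 128 131 132 111  66  28  17  21  22  25  39  62  78  76  71  67  71  70]
222 [123 126 127 126 116  91  65  49  47  56  65  65  65  70  71  72  69  70  70]
224 [86 87 89 88 88 87 82 79 75 74 74 72 72 71 72 69 70 71 71]
226 [73 75 73 74 72 73 73 71 72 71 71 72 70 71 70 71 72 72 70]
228 [71 69 72 71 71 72 70 74 72 72 71 71 69 70 70 71 70 66 66]
230 [71 72 72 73 70 71 72 72 72 71 66 67 67 64 63 62 62 60 61]
232 [69 70 70 70 68 65 64 60 63 60 61 59 60 58 59 58 56 57 56]
0.052 [326 213]
191 [72 69 70 68 46 31 26 26 21 22 20 19 21 21 2
[... 2660 characters left out ...]
1  31  23  26  24  49 117 172 192 194 193 193]
178 [175 185 191 193 194 188 151  88  38  27  17  26  67 134 177 192 194 192 194]
180 [193 195 195 193 195 189 173 139  96  62  48  52  97 153 184 194 193 193 193]
182 [192 193 194 194 193 195 193 191 180 175 173 172 175 185 191 194 194 193 195]
184 [193 194 193 194 193 194 194 194 194 194 195 194 194 193 194 193 192 192 193]
186 [177 178 179 184 187 190 191 190 189 188 189 190 193 194 194 194 193 194 194]
188 [179 179 177 177 178 179 178 177 175 174 176 178 182 183 183 181 174 165 162]
190 [183 181 183 181 182 181 182 182 180 179 180 181 182 182 183 183 180 178 176]
[0.5 0.2 0.1] [-2.4 -1.1 -1. ] [-2.4 -1.1 -1. ] [-0.1  0.3  2.2  1.4  0.6 -0.6]
```

Both vertical-tool views agree: the real tips sit 20 mm behind the reported TCP, and the finger-to-body distance matches the 64 mm given, so the tool frame is effectively 20 mm long. I advance 21 mm along the tool with a force guard, then squeeze.

Run:
```python
from cart import *
np.set_printoptions(precision=3,suppress=True)
R=down(P[2],A); z=R.apply([0,0,1]); ys=Wp([0,0,P[2]],[[0,1,0]])[0]
p=t.read_position()-.003*ys; arm.move_l(p,rate=.05,f_stop=8)
b=arm.move_l(p+.021*z,rate=.06,f_stop=8); print("adv",b,t.read_position()-p,t.read_ft_force())
if not b:
    hand.gripper_close(force=40); print(t.read_grip_width(),t.read_ft_force(),t.read_moment())
print(t.read_time_s())
```

```text
adv False [ 0.01   0.011 -0.015] [0.56  1.063 0.14 ]
0.04355783281438655 [-1.764  0.39   1.825] [0.043 0.372 0.154]
32.3167
```

Width 43.6 mm means the tab is fully pressed, with small side forces. Lifting.

Run:
```python
from cart import *
np.set_printoptions(precision=3,suppress=True)
p=t.read_position()
b=arm.move_l(p+[0,0,.03],rate=.08,f_stop=25); print(b,t.read_ft_force(),t.read_grip_width())
if not b:
    arm.move_l(p+[0,0,.19],rate=.2); print(t.read_ft_force(),t.read_moment(),t.read_grip_width())
    S=imaging.get_image("side");T=imaging.get_image("top")
    R=down(P[2],A)
    for n,d in(("side",S),("top",T)):
        cv2.imwrite(f"pics/{n}_lift.png",d["img"][:,:,::-1])
        m=cv2.inRange(cv2.cvtColor(d["img"],41),(108,170,50),(125,255,255)); k,l,st,ce=cv2.connectedComponentsWithStats(m)
        print(n,[(s.tolist(),c.round(1).tolist()) for s,c in zip(st[1:],ce[1:]) if s[4]>40])
        print("pred cart corners",proj(d,Wp(P,CART+np.array([[a,c,h] for h in(.19,.285) for a in(-.03,.03) for c in(-.022,.022)]))).round(0).tolist())
print(t.read_time_s(),p)
```

```text
False [ 0.092  0.261 -2.171] 0.043325008844709474
[-0.133 -0.275 -2.187] [-0.544  0.48  -0.034] 0.043076985239092216
side [([314, 147, 27, 40, 486], [325.8, 166.0])]
pred cart corners [[321.0, 160.0], [345.0, 163.0], [315.0, 185.0], [341.0, 188.0], [321.0, 120.0], [348.0, 123.0], [315.0, 145.0], [343.0, 149.0]]
top [([3, 0, 28, 4, 63], [19.5, 1.0]), ([32, 0, 14, 7, 71], [38.8, 2.6])]
pred cart corners [[324.0, 149.0], [301.0, 155.0], [313.0, 128.0], [291.0, 134.0], [325.0, 107.0], [300.0, 113.0], [313.0, 86.0], [288.0, 92.0]]
33.8917 [0.497 0.251 0.074]
```

Lifted (about 2.2 N, 0.22 kg); the rear face in the side view (cols 314–341, rows 147–187) matches the prediction within 2 px, so it hangs upright. On to the tray.

Run:
```python
from cart import *
np.set_printoptions(precision=3,suppress=True)
p=t.read_position()-[0,0,.19]; off=loc(p)[0]-CART
R=down(TR[2],A); q=R.as_rotvec()
g=Wp(TR,[off])[0]+[0,0,.003]
print(g,solver.solve_ik(g,q),solver.solve_ik(g+[0,0,.17],q))
arm.move_to(g+[0,0,.17],q)
arm.move_l(g+[0,0,.015],rate=.2)
b=arm.move_l(g-[0,0,.004],rate=.04,f_stop=5); print("touch",b,t.read_position()-g,t.read_ft_force(),t.read_grip_width())
T=imaging.get_image("top");S=imaging.get_image("side")
for n,d in(("side",S),("top",T)):
    cv2.imwrite(f"pics/{n}_tray.png",d["img"][:,:,::-1])
    m=cv2.inRange(cv2.cvtColor(d["img"],41),(108,170,50),(125,255,255)); k,l,st,ce=cv2.connectedComponentsWithStats(m)
    print(n,[(s.tolist(),c.round(1).tolist()) for s,c in zip(st[1:],ce[1:]) if s[4]>40])
    print("pred",proj(d,Wp(TR,np.array([[a,c,h] for h in(.003,.098) for a in(-.03,.03) for c in(-.022,.022)]))).round(0).tolist())
print(t.read_time_s())
```

```text
[0.462 0.056 0.062] [-0.382  0.228  2.455  2.11   0.469 -1.012] [-0.382 -0.239  2.244  0.798  0.573  0.438]
touch True [0.    0.    0.001] [-1.63   1.88   3.235] 0.043408156901895416
side [([282, 151, 15, 32, 148], [288.9, 164.8])]
pred [[302.0, 163.0], [314.0, 172.0], [283.0, 175.0], [295.0, 185.0], [300.0, 135.0], [313.0, 145.0], [280.0, 147.0], [293.0, 158.0]]
top [([0, 0, 66, 114, 4649], [27.6, 45.8])]
pred [[388.0, 268.0], [366.0, 263.0], [393.0, 244.0], [372.0, 239.0], [395.0, 242.0], [371.0, 236.0], [400.0, 217.0], [378.0, 211.0]]
36.65
```

Contact came within 1 mm of the predicted height. I release, retreat, check the cartridge in both views, then shut the door with one continuous grip down to 0.3 rad.

```bash
cat > shut.py <<'E'
from cart import *
R0=down(P[2]); Q0=R0.as_rotvec()
def gp(th,y=-.002): return pull(th,.150,y)-[0,0,.029]
def blobs():
    for n in("side","top"):
        d=imaging.get_image(n); cv2.imwrite(f"pics/{n}_{t.read_time_s():.1f}.png",d["img"][:,:,::-1])
        m=cv2.inRange(cv2.cvtColor(d["img"],41),(108,170,50),(125,255,255)); k,l,st,ce=cv2.connectedComponentsWithStats(m)
        print(n,[(s.tolist(),c.round(1).tolist()) for s,c in zip(st[1:],ce[1:]) if s[4]>40 and s[0]>100 and s[0]<405])
E
python3 - <<'E'
from shut import *
np.set_printoptions(precision=2,suppress=True)
hand.ungrasp(); p=t.read_position(); arm.move_l(p+[0,0,.2],rate=.25)
arm.move_to(gp(1.69)+[0,0,.06],Q0); blobs()
b=arm.move_l(gp(1.69),rate=.2,f_stop=10); print(b)
hand.gripper_close(force=50); print(t.read_grip_width(),t.read_ft_force(),t.read_time_s())
if .03<t.read_grip_width()<.05:
    for th in np.linspace(1.69,.3,12)[1:]:
        arm.move_l(gp(th),rate=.16); w=t.read_grip_width(); print(round(th,2),t.read_ft_force(),round(w,4))
        if w<.03: break
print(t.read_time_s())
E
```

```text
side [([284, 161, 12, 18, 48], [289.3, 170.0])]
top [([371, 215, 25, 52, 515], [382.7, 247.6])]
False
0.037725477014237396 [-0.29  0.64  1.57] 41.8167
1.56 [-0.9  -0.37 -6.32] 0.0382
1.44 [  0.97   1.89 -12.16] 0.0382
1.31 [  2.09   3.38 -16.85] 0.0381
1.18 [  2.88   5.02 -16.98] 0.0384
1.06 [  2.78   6.5  -13.63] 0.0382
0.93 [ 0.69  5.93 -9.41] 0.0385
0.81 [-1.92  5.33 -4.67] 0.0386
0.68 [-4.69  3.73 -1.29] 0.039
0.55 [-6.44  3.17 -0.34] 0.0386
0.43 [-5.92  3.36 -1.17] 0.0387
0.3 [-5.36  3.89 -1.44] 0.0388
44.75
```

The door followed down to 0.3 rad, and the cartridge blob in the tray (top, cols 371–396, rows 215–267) matches standing upright. Now I push the pull to the stop with closed fingertips, staying above the bottle.

Run:
```python
from shut import *
np.set_printoptions(precision=3,suppress=True)
hand.ungrasp(); arm.move_l(t.read_position()+[0,0,.06],rate=.25); hand.gripper_close(force=20)
x=Wp(P,[[-.146,-.008,.055]])[0]; print(t.read_time_s())
arm.move_l([x[0],x[1],t.read_position()[2]],rate=.25)
b=arm.move_l(x,rate=.1,f_stop=18); print(b,t.read_position(),t.read_ft_force())
if not b:
    b=arm.move_l(x-[0,0,.019],rate=.05,f_stop=14); print(b,t.read_position(),t.read_ft_force())
print(t.read_time_s())
```

```text
47.2917
False [0.398 0.2   0.055] [0.441 0.66  0.147]
False [0.398 0.2   0.036] [ 0.497 -0.43   0.898]
48.95
```

Run:
```python
from shut import *
np.set_printoptions(precision=1,suppress=True,linewidth=180)
p=t.read_position(); arm.move_l(p+[0,0,.16],rate=.3)
arm.move_to(Wp(P,[[-.05,0,.30]])[0]+[-.25,.1,0.05],Q0); print(t.read_time_s())
S=imaging.get_image("side");T=imaging.get_image("top")
cv2.imwrite("pics/top9.png",T["img"][:,:,::-1]);cv2.imwrite("pics/side9.png",S["img"][:,:,::-1])
gs=cv2.cvtColor(S["img"],7);g=cv2.cvtColor(T["img"],7)
print(gs[166:200,354]); print(g[200:250,303]); print(g[200:250,298])
for th in(0,.05,.1,.2): print(th,proj(S,[pull(th+.0375,.16,0)]),proj(T,[pull(th+e,.16,0) for e in(.0375,-.0375)]).ravel())
```

```text
50.7917
[160 160 162 161 162 161 159 159 163 175 183 187 187 187 187 189 189 182 154 101  53  38  41  71 122 160 173 178 178 179 181 180 179 182]
[138 128 120 116 111 102 111 125 124 113 106  99  96 111 114  87  44  23  14  20  21  22  21  22  20  21  23  21  25  18  24  19  23  20  23  17  28  51  68  72  74  74  71  73
  73  71  71  76  93 124]
[125 138 133 124 118 115 108 114 132 130 119 109 103  98 105 115 102  65  27  18  19  21  23  25  22  22  24  24  23  22  18  21  23  22  22  23  22  21  37  58  69  73  73  73
  72  72  71  73  72  87]
0 [[354.3 184.6]] [305.9 234.9 306.  238.4]
0.05 [[354.5 182.5]] [305.7 232.4 305.9 236.1]
0.1 [[354.8 180.5]] [305.4 229.6 305.8 233.7]
0.2 [[355.1 176.9]] [304.7 223.6 305.3 228.2]
```

Side view says the door is at about 0.0 rad and the top view about 0.05, too close to the limit. I push again, lower and further from the bottle, until I feel the stop.

Run:
```python
from shut import *
np.set_printoptions(precision=3,suppress=True)
x=Wp(P,[[-.142,-.018,.055]])[0]
arm.move_to(x+[0,0,.10],Q0); arm.move_l(x-[0,0,.012],rate=.2,f_stop=18)
b=arm.move_l(x-[0,0,.031],rate=.05,f_stop=12); print(b,t.read_position(),t.read_ft_force(),t.read_time_s())
arm.move_l(t.read_position()+[0,0,.17],rate=.35)
S=imaging.get_image("side");T=imaging.get_image("top")
gs=cv2.cvtColor(S["img"],7);g=cv2.cvtColor(T["img"],7)
print(t.read_time_s(),gs[176:194,354]); print(g[228:244,303])
for n,d in(("s",S),("t",T)):
    cv2.imwrite(f"pics/{n}_end.png",d["img"][:,:,::-1])
    h=cv2.cvtColor(d["img"],41); m=cv2.inRange(h,(0,190,90),(6,255,255))|cv2.inRange(h,(174,190,90),(180,255,255)); m0=cv2.imread("pics/%s0.png"%("side" if n=="s" else"top")); h0=cv2.cvtColor(m0,40); mm=cv2.inRange(h0,(0,190,90),(6,255,255))|cv2.inRange(h0,(174,190,90),(180,255,255))
    for q in(mm,m):
        k,l,st,ce=cv2.connectedComponentsWithStats(q); print(n,[ce[i].round(1).tolist() for i in range(1,k) if st[i,4]>60])
```

```text
True [0.409 0.197 0.029] [-3.398 -1.244 14.056] 53.225
53.9667 [192 194 194 194 195 194 196 195 195 182 142  79  41  55 107 158 183 189]
[ 36  34  35  35  34  34  34  33  31  30  50  74  92  98  98 100]
s [[399.3, 170.9], [112.9, 346.4], [244.8, 370.2]]
s [[399.3, 171.1], [113.0, 346.4]]
t [[345.1, 12.8], [260.1, 239.3]]
t [[426.8, 108.0], [260.2, 240.3]]
```

The stop was felt at 14 N and the pull edge dropped about 1.5 px in both views; the red cap is unmoved. The hand is clear, so I hand in.

Run:
```python
from workcell import workorder, telemetry as t
print(t.read_time_s(),t.read_ft_force()); workorder.finish_job()
```

```text
53.9667 [0.5844644  0.08019664 0.26918583]
the job is handed in; nothing more can be done
```

The job was handed in at 54.0 s; no verdict is reported. The door was rolled open, the cartridge was lifted out with the tab squeezed and stood in the tray, and the door was pushed shut.

**What went wrong on the way:**
- The first two grips on the pull failed: one slipped after lifting the door slightly, the other missed.
- The pictures showed the real fingertips about 20 mm short of the reported TCP. Allowing for that fixed the later grasps.
- The first push on the door stopped just short of shut, so I pushed again.

**Last checks:**
- **Door:** the second push met the stop at 14 N. The pull edge then sat about 1.5 px lower in both views, at or slightly past where I predicted it for fully shut. Before that push, the side view gave about 0 rad and the top view about 0.05.
- **Cartridge:** it touched down within 1 mm of the expected height. After release, its outline in both views fitted a cartridge standing centred in the tray. I did not measure it again at the end.
- **Bottles and jar:** the red cap was within 1 px of its starting place in both views. I did not measure the resin bottle or the jar again; no contact was felt near either.
- **Robot:** the gripper was clear of everything, with about 0.6 N on the tool at hand-in.

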